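# Shuttle the big vial to the pick-up corner

### The arm

A 6-joint arm with a two-finger parallel gripper is mounted at the origin on a cart in front of the work surface, level with it; the furniture and walls round the work are solid. World frame = base frame: x ahead of the robot, y to its left, z up, the work surface at z = 0. Lengths are in mm, angles in rad, forces in N, time in s.
With the tool pointing down it reaches from about 250 to 775 mm from the base axis. Payload 4 kg.
Tool frame: the origin (TCP) lies midway between the tips of the shut fingers; the grasp point (between the pads) lies 19 mm behind it; x points along the fingers, y is the direction in which the jaws open and shut, and the axes are right-handed (so a half turn about x gives the same grasp; the last joint's range is limited). The gripper opens to 94 mm and grips with 3 to 60 N. Pads are 16 mm wide; open, the fingers measure 119 mm over their backs; the gripper's body (75 mm by 177 mm) begins 78 mm behind the grasp point.
Start: joints at [-1.346, 0.087, 1.371, -0, 1.684, -0.103], TCP at [177.076, -520.734, 205.506] pointing down, gripper open.
Joint ranges: [-3.1, 3.1], [-0.76, 2.03], [0.27, 2.55], [-1.08, 4.22], [0.17, 2.65], [-2.57, 2.57]. Speed limits (rad/s): [2.79, 2.79, 3.14, 3.14, 3.14, 3.14].

### API

Orientations are given as a rotation vector (axis times angle).
In Python, from workcell import ctrl, snapshot gives the robot as it stands. The module is installed in compiled form; this text tells all that it offers.
- The arm moves only by the tool send_rows, never from a script. Its argument "deltas" is a list of rows, each a list of 7 numbers: the shift along the world's x, y, z in mm, then the turn, a rotation vector about the world's x, y, z in rad, then the opening in per cent of the stroke, from 0 (shut) to 100 (fully open). A call has exactly 8 rows; each row shifts and turns the commanded pose from where the row before left it; what a row does not reach is not made up. A row lasts 1/8 s, in which the tool goes at most 62.5 mm and 10.7 degrees, less where a joint would pass 70% of its speed; a pose out of reach is approached as far as the arm can. A call is refused whole if a number of a shift passes 62.5 or a number of a turn 0.188, either way. A call with a gripper value outside its range is refused whole. The fingers move at their own pace and stop on an object; the grip force is fixed at half the most. Time passes only in rows, so rows that do not move let the fingers close, or fill a call up. It gives the time, the measured TCP pose, the force and the opening at its end, in the units of the state.
- ctrl.sense(): the state, without advancing time (a new reading comes with each control period).
- snapshot(name): name is "side" or "top"; returns a dict with "img" (480x640x3 uint8, red, green, blue), "fx", "fy", "cx", "cy" (pixels), "k1" (the pictures are not rectified: a ray, as slopes to the right and down, at radius r is drawn at 1 + k1 r^2 times it, then the intrinsics apply), "R" (3x3) and "t" (3): a world point X has camera coordinates R X + t. Camera axes: x right, y down, z forward; pixel columns grow to the right and rows downward; lengths in mm; the calibration is good to about 2 mm. A picture is of the moment at which its call begins. There is no depth.
- ctrl.finish_job(): hands the job in, once; it reports no verdict.
The state is a dict: "time": time; "qpos": joint angles; "joint_vel": joint speeds; "joint_torque": joint torques, N m; "eef_pos": TCP position; "eef_rot": TCP orientation; "wrist_force": force on the tool from outside, world axes, zero at the start; "torque": the same for the moment, N m; "opening": finger opening in mm.
Only numpy, scipy, OpenCV 4.12 (cv2) and the standard library are available. Lean on these libraries where they do the work, as an engineer would, in place of code of your own. Each camera call takes 0.05 s, during which the arm holds its last target. There are 200 camera calls.

### The job

In the white four-place sorting tray, bring the carrier with the big vial into the pick-up corner, the one with the round steel lug outside it. A small-vial carrier is in the way there: first slide it straight into the tray's empty place, then slide the big one straight into the place it has left; the other small-vial carrier stays in its corner. Slide the carriers along the tray floor, one at a time, never lifting them, and let go of them at the end.

Things in the scene. Friction and masses are not known exactly. Their poses are not given: they have to be found in the camera images.
- tray: White square tray fixed to the worktop, any yaw: 160 mm outside, 150 inside, floor 5 mm thick, rim top 14 above the worktop. Four 75 mm places, marked by lines, centres at x, y = +-37.5 mm. Pick-up corner (+x,+y), steel lug 42 across, 10 high outside it. At start: small 1 at (+x,+y), big (-x,+y), small 2 (-x,-y), empty (+x,-y). Origin: centre of underside, on the worktop; x, y along its sides.
- carrier_big: Loose grey square base 64 x 64 x 16 mm, 0.15 kg, with a vial fixed upright on its middle (grip it to move the carrier). Big glass vial, white cap, red band: 29 mm diameter from 16 to 49 mm above the underside, then cap 21 wide up to 66. Collar 38 wide, 3 high round its foot. Origin: centre of the base's underside, 5 mm above the worktop; x, y along its sides, z up.
- carrier_small_1: Loose grey square base 64 x 64 x 16 mm, 0.15 kg, with a vial fixed upright on its middle (grip it to move the carrier). Small clear vial, white cap: 20 mm diameter from 16 to 42 mm above the underside, then cap 14 wide up to 56. Collar 28 wide, 3 high. Starts in the pick-up corner; neighbouring vials are 75 mm apart. Origin and axes as for the big one.
- carrier_small_2: Same as small-vial carrier 1, but in the corner diagonally opposite the pick-up corner, where it is to stay.

How it is judged (in metres and radians):
On the way, in this order (a step that is already met when the one before it is completed fails the run):
1. the small-vial carrier from the pick-up corner is in the place that was empty, the big one still in its own (x of carrier_small_1 in the frame of tray above 0.018 m and y of carrier_small_1 in the frame of tray below -0.018 m and z of each of carrier_small_1, carrier_big in the frame of tray below 0.01 m and x of carrier_big in the frame of tray below -0.018 m and y of carrier_big in the frame of tray above 0.018 m), for 0.2 s.
2. the big-vial carrier is in the pick-up corner (x of carrier_big in the frame of tray above 0.018 m and y of carrier_big in the frame of tray above 0.018 m and z of carrier_big in the frame of tray below 0.01 m), for 0.2 s.
At the end, for the whole second after the job is handed in: Big-vial carrier in the pick-up corner, small-vial carrier 1 in the formerly empty place, small-vial carrier 2 in its own corner: each centre within 20 mm of its place's centre, flat on the tray floor (5 mm, 0.15 rad), at rest and released (all of step 2 and x of carrier_small_1 in the frame of tray above 0.018 m and y of each of carrier_small_1, carrier_small_2 in the frame of tray below -0.018 m and z of each of carrier_small_1, carrier_small_2 in the frame of tray below 0.01 m and x of carrier_small_2 in the frame of tray below -0.018 m and angle between each of carrier_big, carrier_small_1, carrier_small_2's own z axis and vertical below 0.15 rad and linear speed of each of carrier_big, carrier_small_1, carrier_small_2 below 0.02 m/s); the robot touches nothing.
It fails at once if a carrier is lifted more than 12 mm off the tray floor (z of any of carrier_big, carrier_small_1, carrier_small_2 in the frame of tray above 0.017 m).
It also fails if it takes over 42 s, if anything falls off the work surface, if the arm or the gripper's body presses on something with over 40 N, if the wrist force passes 120 N, or if a joint passes its speed limit or range.

## Working session

There is one attempt and no reset: what is moved stays moved. The work goes in short steps, Python scripts to look and compute and a tool call to move; the robot and the scene stay as the last step left them, time stands still between calls to the robot, and variables do not carry over. Pictures are saved under pics/ and viewed, about 8 in all and at most 12, crops included, and the job is handed in when it is done.

Besides the shell and the picture viewer there is one more tool, called after "Emit:" by a JSON object that holds its "api" and its "payload". send_rows: Moves the arm, as the interface text tells. Its arguments: {"type":"object","properties":{"deltas":{"type":"array"}},"required":["deltas"]}

```bash
mkdir -p pics
python3 - <<'E'
from workcell import ctrl,snapshot
import cv2
for n in("top","side"):
    s=snapshot(n);cv2.imwrite(f"pics/{n}0.png",s["img"][:,:,::-1]);print(n,{k:v for k,v in s.items() if k!="img"})
print(ctrl.sense())
E
```

```text
top {'fx': 478.6325067729206, 'fy': 478.6325067729206, 'cx': 323.8736119024709, 'cy': 245.71438505791727, 'k1': -0.06920057251923457, 'R': array([[ 0.00542778, -0.99989414, -0.01350004],
       [-0.99062177, -0.00353332, -0.13658708],
       [ 0.13652492,  0.0141148 , -0.99053608]]), 't': array([-44.31569978, 517.2997014 , 829.86042865])}
side {'fx': 472.3311088704957, 'fy': 472.3311088704957, 'cx': 322.12767199353635, 'cy': 238.79293505876487, 'k1': -0.11985920684814172, 'R': array([[ 0.99963893,  0.0098876 , -0.02498495],
       [-0.01712717, -0.48200424, -0.87600147],
       [-0.02070441,  0.87611309, -0.48166085]]), 't': array([-497.05989936,   12.37173568,  946.60638112])}
{'time': 0.1, 'qpos': array([-1.34610792e+00,  8.79091344e-02,  1.37207474e+00, -1.37883352e-05,
        1.68361688e+00, -1.03081022e-01]), 'joint_vel': array([ 0.00126825,  0.00020693, -0.00282932,  0.00011584,  0.00023918,
        0.00152639]), 'joint_torque': array([ 2.07704958e-03, -3.41250479e+01, -3.03303266e+01,  7.19331927e-02,
        3.03717703e-02, -8.99475958e-05]), 'eef_pos': array([ 176.95355472, -520.23798601,  204.42030591]), 'eef_rot': array([ 2.04469078,  0.34022408, -2.04497204]), 'wrist_force': array([0.69888303, 0.8584562 , 0.28081632]), 'torque': array([-0.03026885, -0.00576729,  0.02153022]), 'opening': 94.12555209697733}
```

View pics/top0.png

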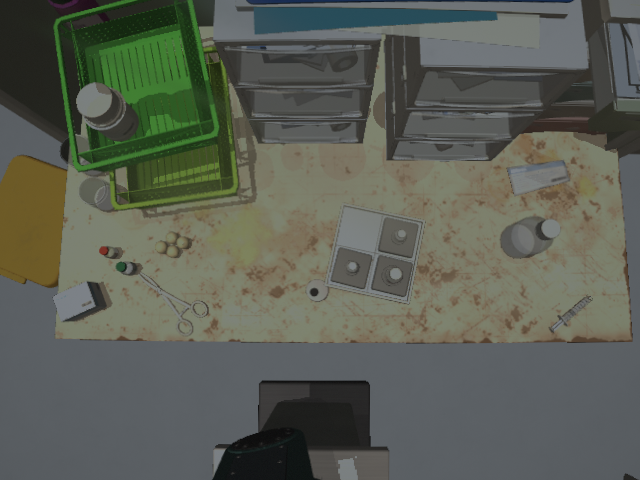

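View pics/side0.png

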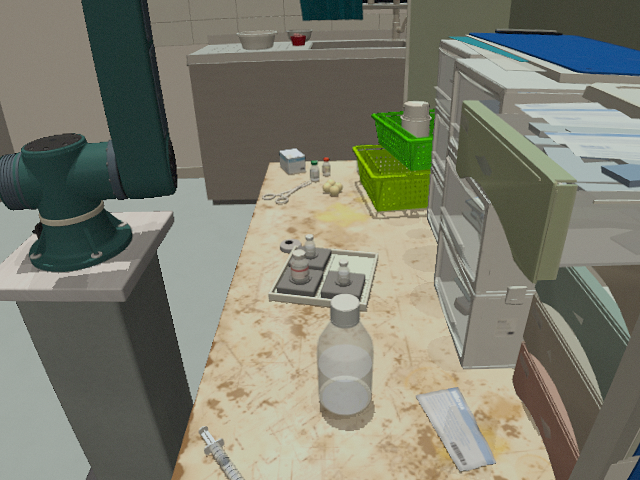

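Top view: the tray corners are near (344,206), (424,220), (409,303) and (328,289). The lug is at (318,291), so the pick-up corner is bottom-left. Small 1 is at about (352,267), big (395,274), small 2 (401,235), and the empty place (360,228). The side view agrees.

```bash
cat > h.py <<'E'
import numpy as np,cv2
from workcell import ctrl,snapshot
def ray(s,p,z):
    K=np.array([[s["fx"],0,s["cx"]],[0,s["fy"],s["cy"]],[0,0,1]])
    n=cv2.undistortPoints(np.array([[p]],float),K,np.array([s["k1"],0,0,0.]))[0,0]
    R,t=np.array(s["R"]),np.array(s["t"]);c=-R.T@t;d=R.T@[n[0],n[1],1]
    return c+d*(z-c[2])/d[2]
def crop(s,name,x0,y0,w,h,k):
    cv2.imwrite(name,cv2.resize(s["img"][y0:y0+h,x0:x0+w,::-1],None,fx=k,fy=k,interpolation=cv2.INTER_CUBIC))
E
python3 - <<'E'
from h import *
s=snapshot("top");crop(s,"pics/topc.png",300,195,135,120,5)
c=[ray(s,p,14)[:2] for p in((344,206),(424,220),(409,303),(328,289))]
print(np.round(c,1),np.mean(c,0),[np.linalg.norm(c[i]-c[i-1]) for i in range(4)])
for n,p,z in(("s1",(352,267),61),("big",(395,274),71),("s2",(401,235),61),("lug",(318,291),10)):print(n,ray(s,p,z))
s=snapshot("side");crop(s,"pics/sidec.png",260,225,130,90,6)
E
```

```text
[[ 595.7  -79. ]
 [ 569.5 -228.3]
 [ 415.5 -197.5]
 [ 440.5  -49.7]] [ 505.30029405 -138.62061066] [np.float64(157.92598911755718), np.float64(151.616344416465), np.float64(157.0650642866772), np.float64(149.90802742460252)]
s1 [476.6929342  -91.54367726  61.        ]
big [ 463.95798012 -164.92627888   71.        ]
s2 [ 533.43173072 -177.82911944   61.        ]
lug [436.90773501 -31.28699184  10.        ]
```

View pics/topc.png

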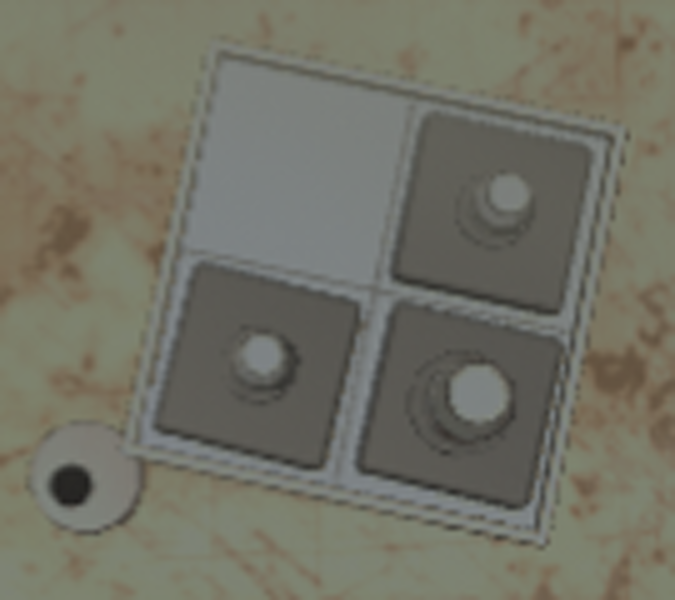

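View pics/sidec.png

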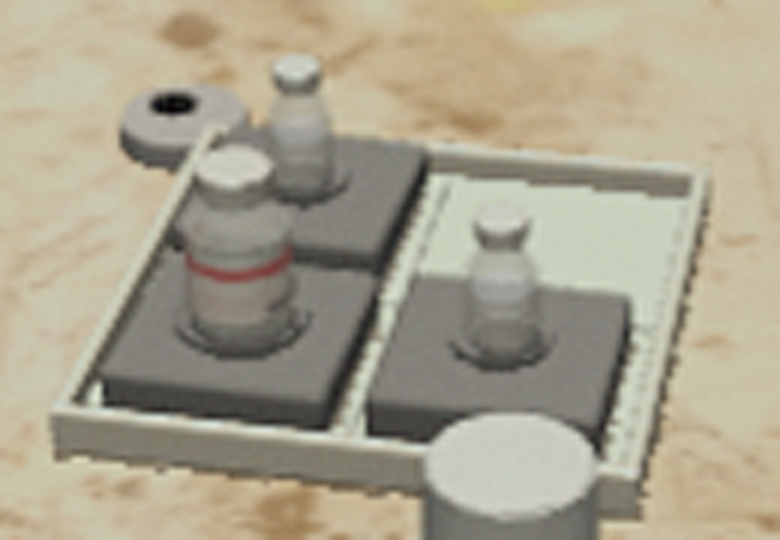

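The topc crop shows the tray corners at crop px (214,45), (627,126), (548,545) and (130,450). Cap centres are s1 (264,353), big (479,393) and s2 (510,193). The sidec crop confirms the vial with the red band is the one next to small 1.

```bash
cat >> h.py <<'E'
def u(x0,y0,k,p): return (x0+(p[0]+.5)/k-.5,y0+(p[1]+.5)/k-.5)
E
python3 - <<'E'
from h import *
from scipy.spatial.transform import Rotation as Ro
s=snapshot("top");f=lambda p,z:ray(s,u(300,195,5,p),z)[:2]
c=np.array([f(p,14) for p in((214,45),(627,126),(548,545),(130,450))])
m=np.array([(80,-80),(-80,-80),(-80,80),(80,80)],float)
o=c.mean(0);U,S,Vt=np.linalg.svd((c-o).T@m);Rt=U@Vt
print(np.round(c,1),"o",o,"R",Rt,"scale",S.sum()/(m**2).sum(),"yaw",np.arctan2(Rt[1,0],Rt[0,0]))
print("res",np.round(c-o-m@Rt.T,1))
for n,p,z in(("s1",(264,353),61),("big",(479,393),71),("s2",(510,193),61)):
    w=f(p,z);print(n,w,"tray",(w-o)@Rt)
t=snapshot("side")
for n,p,z in(("s1",(297,65),61),("big",(234,163),71),("s2",(501,222),61)):
    w=ray(t,u(260,225,6,p),z)[:2];print("side",n,w,"tray",(w-o)@Rt)
print("drawer",ray(s,(440,160),0),ray(s,(310,143),0))
print(Ro.from_rotvec(ctrl.sense()["eef_rot"]).as_matrix().round(3))
for P in((37.5,37.5),(37.5,-37.5),(-37.5,37.5)):print(P,o+Rt@np.array(P))
E
```

```text
[[ 600.3  -76. ]
 [ 569.9 -230.2]
 [ 414.4 -197.8]
 [ 448.5  -45.2]] o [ 508.27964681 -137.32129844] R [[ 0.20334233 -0.9791077 ]
 [ 0.9791077   0.20334233]] scale 0.9799301363277796 yaw 1.3660259608641387
res [[-2.6 -0.7]
 [-0.4  1.7]
 [ 0.8  1.5]
 [ 2.3 -2.5]]
s1 [479.84307845 -92.24754093] tray [38.34970522 37.007866  ]
big [ 465.33689851 -165.63298722] tray [-36.45227106  36.28861099]
s2 [ 536.64162634 -178.94080385] tray [-34.98278744 -36.23243984]
side s1 [476.75778285 -89.84588135] tray [40.07381743 40.51706174]
side big [ 462.71720217 -163.07875587] tray [-34.48409862  39.37295921]
side s2 [ 533.80397717 -179.19748415] tray [-35.8111193  -33.50626964]
drawer [ 690.597863   -265.33614197    0.        ] [724.05093323 -13.38483578   0.        ]
[[-0.     0.322 -0.947]
 [ 0.001 -0.947 -0.322]
 [-1.    -0.001 -0.   ]]
(37.5, 37.5) [479.18844521 -92.97942218]
(37.5, -37.5) [ 552.62152306 -108.23009684]
(-37.5, 37.5) [ 463.93777055 -166.41250003]
```

Top and side agree to about 3 mm and the layout checks out: s1 ≈ (478,-91), big ≈ (464,-165), tray yaw ≈ 1.37. I'll put the jaws along tray x (turn -0.53) and open them halfway.

Emit:
{"api": "send_rows", "payload": {"deltas": [[30, 43, 0, 0, 0, -0.066, 52], [30, 43, 0, 0, 0, -0.066, 52], [30, 43, 0, 0, 0, -0.066, 52], [30, 43, 0, 0, 0, -0.066, 52], [30, 43, 0, 0, 0, -0.066, 52], [30, 43, 0, 0, 0, -0.066, 52], [30, 43, 0, 0, 0, -0.066, 52], [30, 43, 0, 0, 0, -0.066, 52]]}}

```text
time: 1.3
eef_pos: [417.8, -175.2, 205.7]
eef_rot: [-2.116, 0.215, 2.114]
wrist_force: [0.3, -0.7, 0.5]
opening: 48.8
```

Emit:
{"api": "send_rows", "payload": {"deltas": [[30, 43, -10, 0, 0, 0, 52], [31, 43, -10, 0, 0, 0, 52], [0, 0, -25, 0, 0, 0, 52], [0, 0, -25, 0, 0, 0, 52], [0, 0, -25, 0, 0, 0, 52], [0, 0, -10, 0, 0, 0, 52], [0, 0, 0, 0, 0, 0, 52], [0, 0, 0, 0, 0, 0, 52]]}}

```text
time: 2.3
eef_pos: [478.8, -91.0, 101.8]
eef_rot: [-2.119, 0.213, 2.114]
wrist_force: [-1.0, 0.5, 0.4]
opening: 48.9
```

Run:
```python
from h import *
from scipy.spatial.transform import Rotation as Ro
s=snapshot("top");t=snapshot("side")
a=s["img"][180:320,290:450];b=t["img"][160:320,240:400]
cv2.imwrite("pics/m1.png",np.hstack([cv2.resize(x,(400,400*x.shape[0]//x.shape[1]),interpolation=2)[:350] for x in(a,b)])[:,:,::-1])
e=ctrl.sense();print(e["eef_pos"],e["opening"],e["wrist_force"],Ro.from_rotvec(e["eef_rot"]).as_matrix().round(3)[:,1])
```

```text
[478.88842819 -91.0824196  101.83768651] 49.00954926677403 [ 0.42993888 -0.05505201 -0.39600493] [-0.199 -0.98   0.   ]
```

View pics/m1.png

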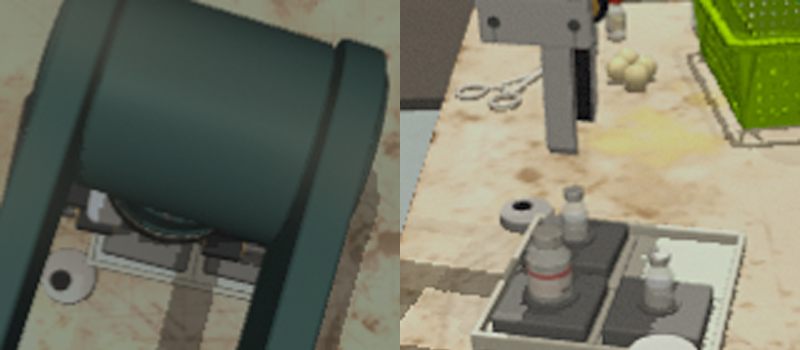

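The fingers stand above small 1 with the vial between them. Descending to z≈28 (collar top is 24) and gripping.

Emit:
{"api": "send_rows", "payload": {"deltas": [[0, 0, -15, 0, 0, 0, 52], [0, 0, -15, 0, 0, 0, 52], [0, 0, -15, 0, 0, 0, 52], [0, 0, -15, 0, 0, 0, 52], [0, 0, -8, 0, 0, 0, 52], [0, 0, -6, 0, 0, 0, 52], [0, 0, 0, 0, 0, 0, 52], [0, 0, 0, 0, 0, 0, 52]]}}

```text
time: 3.4
eef_pos: [478.5, -90.9, 27.1]
eef_rot: [-2.117, 0.213, 2.115]
wrist_force: [-0.2, 0.7, -0.0]
opening: 49.3
```

Emit:
{"api": "send_rows", "payload": {"deltas": [[0, 0, 0, 0, 0, 0, 0], [0, 0, 0, 0, 0, 0, 0], [0, 0, 0, 0, 0, 0, 0], [0, 0, 0, 0, 0, 0, 0], [0, 0, 0, 0, 0, 0, 0], [0, 0, 0, 0, 0, 0, 0], [0, 0, 0, 0, 0, 0, 0], [0, 0, 0, 0, 0, 0, 0]]}}

```text
time: 4.4
eef_pos: [478.1, -90.8, 26.6]
eef_rot: [-2.116, 0.213, 2.116]
wrist_force: [-0.8, -0.2, 2.2]
opening: 19.4
```

Opening is 19.4, so it's held. Now slide 75 mm along tray −y.

Emit:
{"api": "send_rows", "payload": {"deltas": [[9, -1.8, 0, 0, 0, 0, 0], [9, -1.8, 0, 0, 0, 0, 0], [9, -1.8, 0, 0, 0, 0, 0], [9, -1.8, 0, 0, 0, 0, 0], [9, -1.8, 0, 0, 0, 0, 0], [9, -1.8, 0, 0, 0, 0, 0], [9, -1.8, 0, 0, 0, 0, 0], [9, -1.8, 0, 0, 0, 0, 0]]}}

```text
time: 5.4
eef_pos: [550.3, -105.1, 26.6]
eef_rot: [-2.115, 0.212, 2.117]
wrist_force: [-4.6, 0.8, 5.7]
opening: 18.6
```

Emit:
{"api": "send_rows", "payload": {"deltas": [[1, -0.5, 0, 0, 0, 0, 0], [0, 0, 0, 0, 0, 0, 0], [0, 0, 0, 0, 0, 0, 52], [0, 0, 0, 0, 0, 0, 52], [0, 0, 0, 0, 0, 0, 52], [0, 0, 0, 0, 0, 0, 52], [0, 0, 0, 0, 0, 0, 52], [0, 0, 0, 0, 0, 0, 52]]}}

```text
time: 6.4
eef_pos: [551.1, -105.7, 26.5]
eef_rot: [-2.116, 0.213, 2.116]
wrist_force: [-0.3, 0.4, 0.5]
opening: 48.7
```

Emit:
{"api": "send_rows", "payload": {"deltas": [[0, 0, 15, 0, 0, 0, 52], [0, 0, 20, 0, 0, 0, 52], [0, 0, 20, 0, 0, 0, 52], [0, 0, 20, 0, 0, 0, 52], [0, 0, 10, 0, 0, 0, 60], [-45, -26, 0, 0, 0, 0, 60], [-43, -31, 0, 0, 0, 0, 60], [0, 0, 0, 0, 0, 0, 60]]}}

```text
time: 7.4
eef_pos: [461.0, -163.9, 111.7]
eef_rot: [-2.114, 0.217, 2.115]
wrist_force: [0.5, -0.2, 0.3]
opening: 56.7
```

Run:
```python
from h import *
t=snapshot("side");crop(t,"pics/m2.png",240,160,160,150,4)
e=ctrl.sense();print(e["eef_pos"],e["opening"],e["wrist_force"])
```

```text
[ 462.3937621  -163.20925264  111.86264774] 56.4005426047092 [ 0.23360267  0.36335873 -0.22585389]
```

View pics/m2.png

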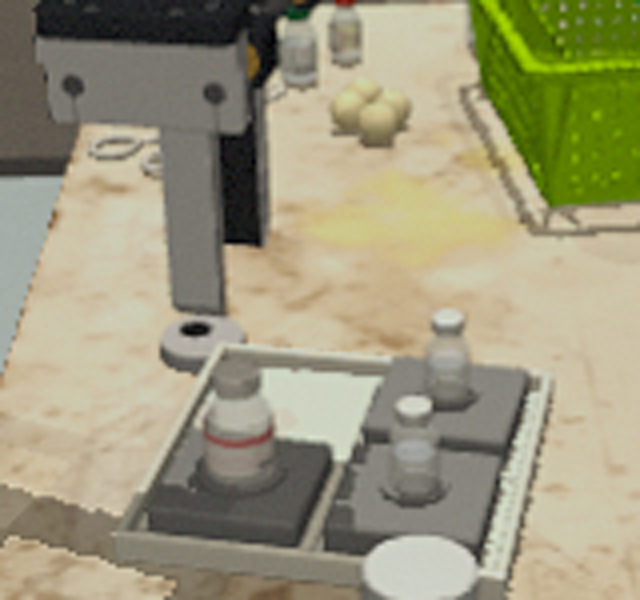

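m2 shows small 1 in the formerly empty place (cap at (447,320)). The big vial, cap at (238,375), is still in its own place under the fingers. Going down to grip it.

Emit:
{"api": "send_rows", "payload": {"deltas": [[1.5, -1.5, -15, 0, 0, 0, 60], [0, 0, -15, 0, 0, 0, 60], [0, 0, -15, 0, 0, 0, 60], [0, 0, -15, 0, 0, 0, 60], [0, 0, -15, 0, 0, 0, 60], [0, 0, -9, 0, 0, 0, 60], [0, 0, 0, 0, 0, 0, 60], [0, 0, 0, 0, 0, 0, 60]]}}

```text
time: 8.45
eef_pos: [465.1, -164.4, 28.1]
eef_rot: [-2.118, 0.213, 2.115]
wrist_force: [0.3, -0.1, -0.8]
opening: 56.2
```

Emit:
{"api": "send_rows", "payload": {"deltas": [[0, 0, 0, 0, 0, 0, 0], [0, 0, 0, 0, 0, 0, 0], [0, 0, 0, 0, 0, 0, 0], [0, 0, 0, 0, 0, 0, 0], [0, 0, 0, 0, 0, 0, 0], [0, 0, 0, 0, 0, 0, 0], [0, 0, 0, 0, 0, 0, 0], [0, 0, 0, 0, 0, 0, 0]]}}

```text
time: 9.45
eef_pos: [464.7, -164.4, 27.7]
eef_rot: [-2.117, 0.213, 2.116]
wrist_force: [-0.9, -0.3, 3.0]
opening: 27.7
```

The big vial is held (27.7). Slide it 75 mm along tray +x, which is (+14.5, +73.5).

Emit:
{"api": "send_rows", "payload": {"deltas": [[1.8, 9, 0, 0, 0, 0, 0], [1.8, 9, 0, 0, 0, 0, 0], [1.8, 9, 0, 0, 0, 0, 0], [1.8, 9, 0, 0, 0, 0, 0], [1.8, 9, 0, 0, 0, 0, 0], [1.8, 9, 0, 0, 0, 0, 0], [1.8, 9, 0, 0, 0, 0, 0], [1.8, 9, 0, 0, 0, 0, 0]]}}

```text
time: 10.45
eef_pos: [479.2, -91.8, 27.8]
eef_rot: [-2.117, 0.213, 2.116]
wrist_force: [0.4, -5.1, 4.6]
opening: 27.9
```

Emit:
{"api": "send_rows", "payload": {"deltas": [[0.2, 1, 0, 0, 0, 0, 0], [0, 0, 0, 0, 0, 0, 0], [0, 0, 0, 0, 0, 0, 60], [0, 0, 0, 0, 0, 0, 60], [0, 0, 0, 0, 0, 0, 60], [0, 0, 0, 0, 0, 0, 60], [0, 0, 0, 0, 0, 0, 60], [0, 0, 0, 0, 0, 0, 60]]}}

```text
time: 11.45
eef_pos: [479.2, -91.1, 27.5]
eef_rot: [-2.116, 0.213, 2.116]
wrist_force: [0.6, 0.7, -0.1]
opening: 56.0
```

Emit:
{"api": "send_rows", "payload": {"deltas": [[0, 0, 15, 0, 0, 0, 60], [0, 0, 20, 0, 0, 0, 60], [0, 0, 25, 0, 0, 0, 60], [0, 0, 30, 0, 0, 0, 60], [0, 0, 30, 0, 0, 0, 60], [-30, -30, 20, 0, 0, 0, 60], [-40, -50, 0, 0, 0, 0, 60], [-40, -50, 0, 0, 0, 0, 60]]}}

```text
time: 12.45
eef_pos: [370.5, -220.0, 169.5]
eef_rot: [-2.121, 0.213, 2.115]
wrist_force: [0.2, -0.8, 0.1]
opening: 56.5
```

Emit:
{"api": "send_rows", "payload": {"deltas": [[-30, -50, 0, 0, 0, 0, 60], [-30, -50, 0, 0, 0, 0, 60], [-20, -50, 0, 0, 0, 0, 60], [-20, -50, 0, 0, 0, 0, 60], [0, 0, 0, 0, 0, 0, 60], [0, 0, 0, 0, 0, 0, 60], [0, 0, 0, 0, 0, 0, 60], [0, 0, 0, 0, 0, 0, 60]]}}

```text
time: 13.45
eef_pos: [271.8, -417.8, 167.9]
eef_rot: [-2.118, 0.211, 2.117]
wrist_force: [-0.5, -0.1, -0.6]
opening: 56.0
```

Run:
```python
from h import *
s=snapshot("top");crop(s,"pics/m3.png",300,195,135,120,5)
e=ctrl.sense();print(e["eef_pos"],e["opening"],e["wrist_force"])
```

```text
[ 271.70346244 -417.91928023  167.83227991] 56.066950754654144 [-0.84660177 -0.68804937  1.14639616]
```

View pics/m3.png

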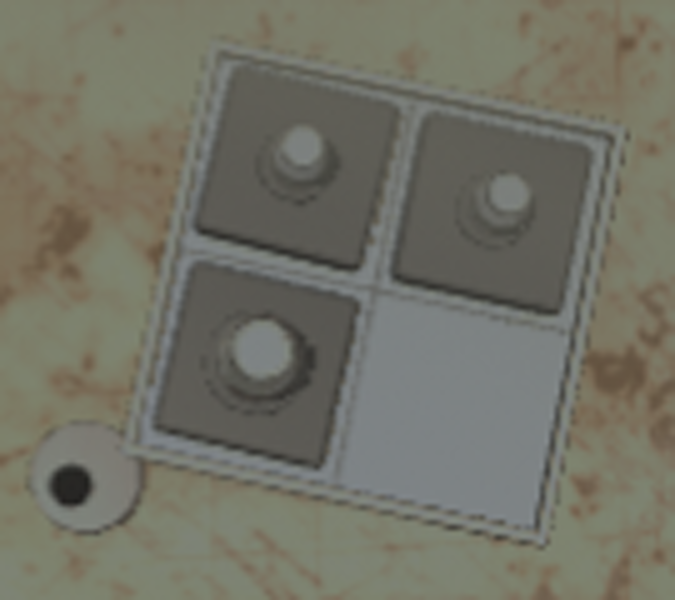

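In m3 the big vial (cap at (264,350)) is in the pick-up corner beside the lug, and small 1 (302,147) is in the formerly empty place. Small 2 (510,193) hasn't moved. All three are flat and the arm is clear.

Run:
```python
from h import *
s=snapshot("top")
o=np.array([508.28,-137.32]);R=np.array([[.2033,-.9791],[.9791,.2033]])
for n,p,z in(("s1",(302,147),61),("big",(264,350),71),("s2",(510,193),61)):print(n,(ray(s,u(300,195,5,p),z)[:2]-o)@R)
print(ctrl.finish_job())
```

```text
s1 [ 39.87145892 -37.20073979]
big [38.80915106 37.03068464]
s2 [-34.98501041 -36.23037778]
the job is handed in; nothing more can be done
None
```

The job is done and handed in at about 13.5 s of the 42 s allowed; `finish_job()` gives no verdict. I slid small-vial carrier 1 along tray −y into the empty place, then the big-vial carrier along tray +x into the pick-up corner. I released both and backed the arm well clear.

Last check, from the top camera in tray coordinates:

| Carrier | Measured centre (mm) | Place centre (mm) |
|---|---|---|
| Big | (38.8, 37.0) | (37.5, 37.5) |
| Small 1 | (39.9, −37.2) | (37.5, −37.5) |
| Small 2 (not moved) | (−35.0, −36.2) | (−37.5, −37.5) |

- **Position:** every centre is within about 3 mm of its place, against the 20 mm allowed.
- **Flatness and forces:** in the pictures all three sit flat. Wrist force in the readings at the end of each move stayed below about 8 N.
- **Disagreements:** the top and side cameras differed by up to about 4 mm when first locating the vials. The four tray-corner points missed a 160 mm square by up to about 3.5 mm. Neither mattered at this tolerance.

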